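# Clear the chart's scale bar and hold the reading glass over it

## Task

The round hand-bearing compass has been left standing on the printed scale bar in the middle of the chart: lift it off, lower it gently into the deep wooden stowage box and leave it standing upright on the box's floor. Then fetch the rectangular reading glass, carry it over the wooden rails and the other gear, and finish while holding it still and level about 3 cm above the chart without touching it, centred over the scale bar with the long side of the lens running along the bar so that the whole bar is framed. Do not let go of the glass, and leave everything else on the table where it is.

Things in the scene. Friction and masses are not known exactly. Their poses are not given: they have to be found in the camera images.
- chart: Stiff encapsulated sea chart lying flat on the table, 360 mm (its x) by 270 mm (its y), 2 mm thick, fixed. Pale print with a black border line, a round compass rose, sand-coloured islands and, at its centre, the scale bar. Origin at the centre of its underside, z up.
- scale_bar (a point): Centre of the printed scale bar, on the chart's top face at the middle of the chart: a black-and-white chequered strip 74 mm long and 10 mm wide, running along this frame's y axis (same axes as the chart). At the start the compass stands on it and only its ends peep out.
- compass: Hand-bearing compass: black rubber-tyred round puck, 60 mm across and 38 mm high, with a clear domed top over a white card; about 0.12 kg. Its side is upright from 7 to 23 mm above its underside (60 mm across there), rounded off above and below. Origin at the centre of its underside, z up through the dome. Starts standing on the scale bar.
- stowage_box: Deep open-topped wooden stowage box floored with a grey foam pad that gives about 1 mm per 2.5 N (5 mm at most), fixed to the table in the bay left or right of the chart: 170 mm (its x) by 160 mm (its y) outside, walls 6 mm thick, rim 72 mm above the table, pad 158 by 148 mm, its top 14 mm above the table. Origin at the centre of its underside.
- reading_glass: Lies flat in the other side bay. Clear lens (98 x 50 mm) in a black frame 112 (its x) x 64 (its y) x 10 mm thick, with a flat-sided black handle along -x: 22 wide, 15 high, from 65 to 167 mm from the lens centre, underside level with the frame's. 0.13 kg, balances about 48 mm from the lens centre. Origin: lens centre, on the underside; x along the lens's long side, away from the handle; z up.
- mug: Small white ceramic mug, 72 mm across the rim and 80 mm high, with a handle, standing on the far right part of the chart. Origin under its centre. Leave it alone.
- dividers: Pair of brass and steel chart dividers, 150 mm long and 9 mm high, lying on the far left part of the chart. Origin under the hinge. Leave them alone.
- parallel_rule: Aluminium parallel rule, two linked bars, 51 by 240 mm and up to 11 mm high, lying across the near end of the chart. Origin under its centre. Leave it alone.
- radio: Red handheld radio lying on its back beyond the right bay, 115 by 58 by 36 mm with a 90 mm black aerial. Origin under the case's centre. Leave it alone.
- whistle: Orange plastic whistle, about 50 by 24 by 18 mm, lying in the far corner of the left bay. Origin under its round chamber. Leave it alone.
- shackle: Steel D shackle, about 65 by 55 by 18 mm, lying in the far corner of the right bay. Origin under its middle. Leave it alone.
- spectacle_case: Dark grey hard spectacle case, 160 by 62 by 30 mm, beyond the left bay. Origin under its centre. Leave it alone.
- fiddle_port: Fixed wooden rail (fiddle) along the left side of the chart well, 500 mm (its x) by 18 mm (its y) by 40 mm high. Origin at the centre of its underside. A matching rail stands on the right.
- fiddle_stbd: The matching fixed wooden rail along the right side of the chart well, 500 by 18 by 40 mm. Origin at the centre of its underside.
Not all that is in view belongs to the job. What is shaped like the reading_glass but yellow is not meant.

How it is judged:
By the outcome, as a careful person would: the job done as asked, in the order asked, and still so for the second after the job is handed in, while the arm keeps its last pose, push and grip.
It also fails if it takes over 61 s, if anything falls off the work surface, if the arm or the gripper's body presses on something with over 40 N, if the wrist force passes 120 N, or if a joint passes its speed limit or range.

## Robot

A 7-joint arm with a two-finger parallel gripper is mounted at the origin on the work surface. World frame = base frame: x ahead of the robot, y to its left, z up, the work surface at z = 0. Lengths are in m, angles in rad, forces in N, time in s.
With the tool pointing down it reaches from about 0.4 to 0.925 m from the base axis. Payload 4.1 kg.
Tool frame: the origin (TCP) lies at the very end of the fingers, on their centre line; the grasp point (between the pads) lies 19 mm behind it; z points along the fingers, y is the line along which they close (so a half turn about z gives the same grasp; the last joint's range is limited). The gripper opens to 85 mm and grips with 20 to 120 N. Pads are 22 mm wide; open, the fingers measure 114 mm over their backs; the gripper's body (76 mm by 85 mm) begins 54 mm behind the grasp point. The pads swing forward as they close: fully open they stand 13 mm farther back than shut.
Start: joints at [1.135, 0.398, 0.045, 1.537, -0.019, 1.207, -0.051], TCP at [0.215, -0.614, 0.231] pointing down, gripper open.
Joint ranges: [-2.82, 2.82], [-0.49, 2.23], [-1.37, 1.46], [0, 2.46], [-1.36, 4.5], [0.23, 2], [-2.94, 2.94]. Speed limits (rad/s): [2.57, 2.57, 3.14, 3.14, 3.14, 3.14, 3.14].

## Interface

Orientations are given as a unit quaternion [x, y, z, w].
In Python, from bench import read_state, read_camera, finish_job, look_for, landmark_of gives the robot as it stands.
- The arm moves only by the shell command python3 -m handwheel 'ROWS' [FORCE]. ROWS is a JSON object of lists of equal length, an entry for each row: "linear": the shift along the tool's x, y, z in cm, a list of three; "rot": the turn, a rotation vector about the tool's x, y, z in degrees, a list of three; "grip": the closure, from -1 (fully open) to 1 (shut). A call has 1 to 20 rows; each row shifts and turns the commanded pose from where the row before left it, along the tool's axes as they then stand; what a row does not reach is not made up. A row lasts 1/8 s, in which the tool goes at most 62.5 mm and 10.7 degrees, less where a joint would pass 70% of its speed; a pose out of reach is approached as far as the arm can. A call is refused whole if a number of a shift passes 6.25 or a number of a turn 10.7, either way. A call with a gripper value outside its range is refused whole. The fingers move at their own pace and stop on an object; FORCE is the grip in N (left out, the last holds). Time passes only in rows, so rows that do not move let the fingers close. It gives the time, the measured TCP pose, the force, the opening and the grip force at its end, in the units of the state.
- read_state(): the state, without advancing time (a new reading comes with each control period).
- read_camera(name): name is "side" or "top"; returns a dict with "pixels" (384x512x3 uint8, blue, green, red), "fx", "fy", "cx", "cy" (pixels), "k1" (the pictures are not rectified: a ray, as slopes to the right and down, at radius r is drawn at 1 + k1 r^2 times it, then the intrinsics apply), "R" (3x3) and "t" (3): a world point X has camera coordinates R X + t. Camera axes: x right, y down, z forward; pixel columns grow to the right and rows downward; lengths in m; the calibration is good to about 2 mm. A picture is of the moment at which its call begins. There is no depth.
- finish_job(): hands the job in; it is judged then, once.
Trained networks look in a picture, given as the dict that the camera call returned (one of the last four; its "shot" number tells which), for a name from the list of things; names that differ only in an ending like _2 or _b are one class to them, and where a whole thing is asked for, a point or a joint stands for the part that bears it (a point fixed in the world has none). Each returns a list of dicts, best first, with "conf" (0 to 1); they miss things now and then, are a little off and sometimes report something else, mostly with a low value. They report only what shows in the picture. A call takes as long as a camera call. They do not tell look-alikes from the thing itself.
- look_for(picture, query): "xy" ([column, row] in pixels, amid what is visible of it).
- landmark_of(picture, query): "xy" ([column, row] in pixels: a listed point, or the origin of a listed thing).
The state is a dict: "t": time; "q": joint angles; "qd": joint speeds; "joint_efforts": joint torques, N m; "tool_pos": TCP position; "eef_rot": TCP orientation; "contact_force": force on the tool from outside, world axes, zero at the start; "torque": the same for the moment, N m; "finger_gap": opening from 0.0 (shut) to 1.0 (fully open); "grasp_force": force on a finger pad.
Only numpy, scipy, OpenCV 4.12 (cv2) and the standard library are available. Lean on these libraries where they do the work, as an engineer would, in place of code of your own. Each camera call takes 0.05 s, during which the arm holds its last target. There are 200 camera calls.

## Working session

There is one attempt and no reset: what is moved stays moved. The work goes in short steps, Python scripts to look and compute and a shell command to move; the robot and the scene stay as the last step left them, time stands still between calls to the robot, and variables do not carry over. Pictures are saved under pics/ and viewed, at most 10 in all, crops included, and the job is handed in when it is done.

```bash
mkdir -p pics; cat > h.py <<'E'
import numpy as np, cv2
from scipy.spatial.transform import Rotation as Ro
from bench import *
def px2w(p,uv,z):
    u=(uv[0]-p["cx"])/p["fx"]; v=(uv[1]-p["cy"])/p["fy"]
    rd=np.hypot(u,v); r=rd
    for _ in range(30): r=rd/(1+p["k1"]*r*r)
    s=r/rd if rd>0 else 1
    R=np.array(p["R"]); t=np.array(p["t"])
    d=R.T@np.array([u*s,v*s,1]); c=-R.T@t
    return c+d*(z-c[2])/d[2]
def w2px(p,X):
    c=np.array(p["R"])@np.array(X)+np.array(p["t"]); u,v=c[:2]/c[2]; k=1+p["k1"]*(u*u+v*v)
    return np.array([u*k*p["fx"]+p["cx"],v*k*p["fy"]+p["cy"]])
E
python3 - <<'E'
from h import *
s=read_state(); print({k:np.round(s[k],3).tolist() for k in s})
ps={n:read_camera(n) for n in("top","side")}
for n,p in ps.items():
    cv2.imwrite(f"pics/{n}0.png",np.array(p["pixels"]))
    print(n,np.round(-np.array(p["R"]).T@np.array(p["t"]),3),p["fx"],p["k1"])
    for q,z in(("compass",0.002),("scale_bar",.002),("chart",0),("stowage_box",0),("reading_glass",0)):
        for f in(landmark_of,):
            for d in f(p,q)[:3]: print(n,q,np.round(d["xy"],1),round(d["conf"],2),np.round(px2w(p,d["xy"],z),3))
E
```

```text
{'t': 0.0, 'q': [1.135, 0.399, 0.045, 1.538, -0.019, 1.207, -0.051], 'qd': [-0.001, 0.0, 0.0, 0.001, -0.0, 0.0, 0.0], 'joint_efforts': [-0.0, -47.513, 1.364, -25.423, 0.012, 0.009, -0.0], 'tool_pos': [0.215, -0.613, 0.23], 'eef_rot': [0.986, 0.168, -0.0, -0.001], 'contact_force': [-0.891, -0.274, -0.543], 'torque': [0.028, 0.021, -0.018], 'grasp_force': 0.0, 'finger_gap': 1.002}
top [0.233 0.014 1.507] 386.4837905246897 -0.08225667886685689
top compass [256.9 169.2] 0.75 [0.554 0.005 0.002]
top scale_bar [255.  171.9] 0.93 [0.543 0.012 0.002]
top chart [252.2 175.1] 0.66 [0.531 0.024 0.   ]
top chart [199.8 175.1] 0.6 [0.536 0.232 0.   ]
top chart [256.2 203.6] 0.52 [0.416 0.011 0.   ]
top reading_glass [364.4 264.5] 0.74 [ 0.169 -0.401  0.   ]
top reading_glass [346.  165.8] 0.63 [ 0.559 -0.351  0.   ]
side [-0.678 -0.216  1.254] 495.37255297498615 -0.11128864262357814
side scale_bar [258.7 180.2] 0.85 [0.551 0.008 0.002]
side chart [261.3 179.8] 0.89 [0.557 0.    0.   ]
side stowage_box [170.5 157.9] 0.92 [0.596 0.354 0.   ]
side reading_glass [359.5 193.1] 0.98 [ 0.568 -0.35   0.   ]
side reading_glass [369.8 289. ] 0.95 [ 0.177 -0.406  0.   ]
side reading_glass [192.6 131.8] 0.45 [0.761 0.318 0.   ]
```

```bash
python3 - <<'E'
import cv2
a=cv2.imread("pics/top0.png")[90:310,120:420]; b=cv2.imread("pics/side0.png")
cv2.imwrite("pics/topc.png",cv2.resize(a,None,fx=2.6,fy=2.6,interpolation=3)); cv2.imwrite("pics/sidec.png",cv2.resize(b[90:320,90:440],None,fx=2.2,fy=2.2,interpolation=3))
E
```

```text
(no output)
```

View pics/topc.png

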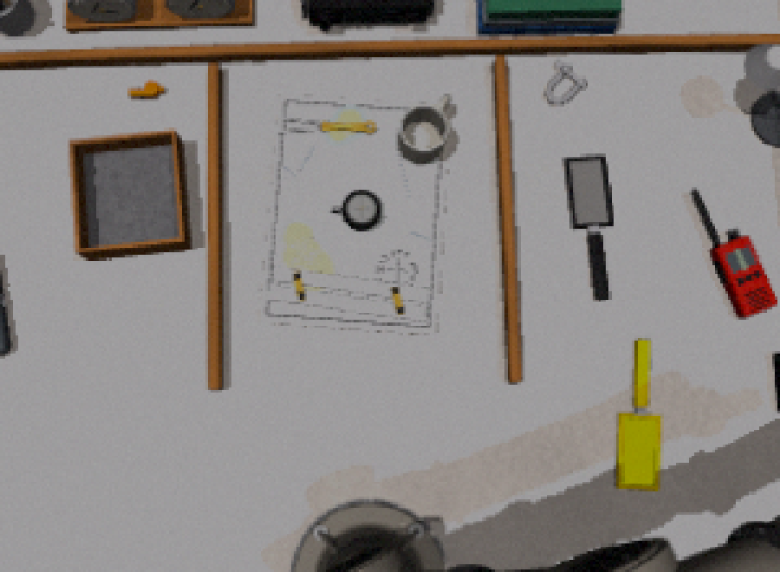

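View pics/sidec.png

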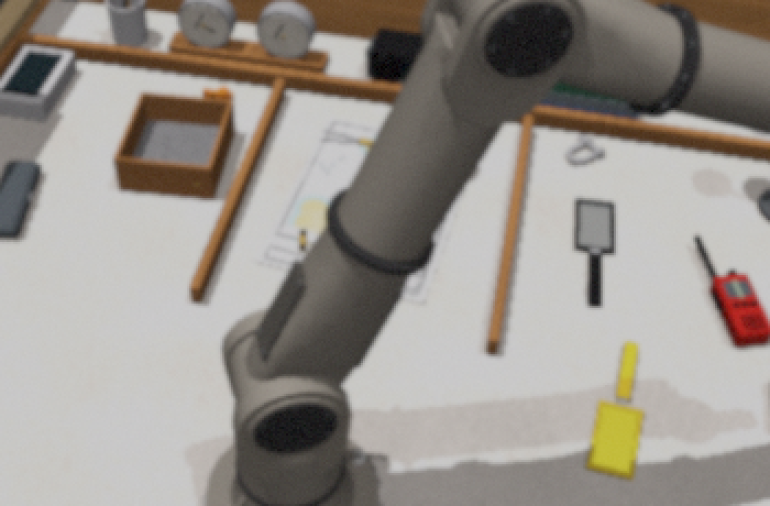

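Seen in the top view at full-frame pixels: the compass is at (259,171), the box near (169,165), the mug at (283,142) and the dividers at (254,139). Two things could be taken for the glass. The black-framed one is at (346,165), with its handle towards the robot. The yellow look-alike is at (365,263). I choose the black one at (346,165) and check it in a close crop.

```bash
python3 - <<'E'
from h import *
p=read_camera("top"); im=np.array(p["pixels"])
def rep(n,c,z): 
    w=np.array([px2w(p,(120+x/2.6,90+y/2.6),z) for x,y in c]); print(n,np.round(w[:,:2],3).tolist()); return w
w=rep("boxrim",[(70,139),(178,132),(189,248),(79,258)],.072)
print(w.mean(0), cv2.minAreaRect((w[:,:2]*1000).astype(np.float32)))
rep("chart nl,nr,fl",[(268,315),(430,331),(286,100)],.002)
rep("rail L",[(215,62),(215,388)],.04);rep("rail R",[(500,55),(515,382)],.04)
w=rep("glass frame",[(563,158),(605,155),(613,224),(571,229)],.008);print(cv2.minAreaRect((w[:,:2]*1000).astype(np.float32)))
rep("handle end,start",[(601,298),(597,233)],.012)
rep("compass",[(362,209)],.025);rep("mug rim",[(423,130)],.08)
# rectified top-down map of chart (z=.002) 1 mm/px : x .40-.76, y -.2..+.2
def rect(x0,x1,y0,y1,z,s):
    xs=np.arange(x1,x0,-s);ys=np.arange(y1,y0,-s)
    uv=np.array([[w2px(p,(x,y,z)) for y in ys] for x in xs],np.float32)
    return cv2.remap(im,uv[...,0],uv[...,1],cv2.INTER_CUBIC)
a=rect(.34,.76,-.18,.18,.002,.0008);b=rect(.34,.76,-.46,-.26,.008,.0008)
c=np.hstack([a,b]);c=cv2.convertScaleAbs(c,alpha=1.4);print(c.shape);cv2.imwrite("pics/rect.png",c)
E
```

```text
boxrim [[0.652, 0.427], [0.658, 0.266], [0.483, 0.249], [0.472, 0.411]]
[0.5663128  0.33818776 0.072     ] ((567.555908203125, 338.2498779296875), (184.99169921875, 161.85888671875), 5.3104400634765625)
chart nl,nr,fl [[0.39, 0.141], [0.36, -0.102], [0.725, 0.109]]
rail L [[0.776, 0.215], [0.281, 0.217]]
rail R [[0.776, -0.221], [0.279, -0.22]]
glass frame [[0.62, -0.315], [0.623, -0.381], [0.515, -0.386], [0.509, -0.321]]
((565.8701782226562, -350.7648620605469), (111.28305053710938, 65.39288330078125), 2.916271686553955)
handle end,start [[0.402, -0.36], [0.501, -0.36]]
compass [[0.544, -0.004]]
mug rim [[0.648, -0.096]]
(525, 700, 3)
```

View pics/rect.png

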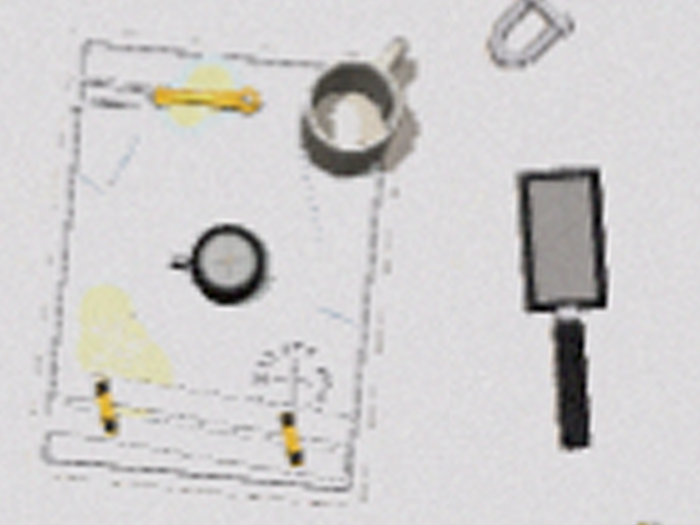

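The close crop (0.8 mm per pixel) shows a black frame with a grey lens and black handle, so it is the right glass. In the crop its lens centre is at (562,240). The compass is at (228,263), with the bar's end peeping out at (180,262). World estimates:

| Item | x (m) | y (m) | Yaw |
|---|---|---|---|
| Compass | 0.546 | -0.003 | – |
| Scale bar | 0.548 | 0.006 | -5.5° |
| Glass | 0.566 | -0.351 | +3° |
| Box | 0.574 | 0.342 | – |

Now I move above the compass.

```bash
cat > d.py <<'E'
import sys
from h import *
# target TCP x y z, yaw of tool x (deg), tool down -> remaining shift (cm) and turn (deg) in tool axes
X=np.array([float(a) for a in sys.argv[1:4]]);yaw=float(sys.argv[4])
s=read_state();R=Ro.from_quat(s["eef_rot"])
T=Ro.from_euler("z",yaw,degrees=True)*Ro.from_euler("x",180,degrees=True)
print("t",round(s["t"],2),"pos",np.round(s["tool_pos"],4),"F",np.round(s["contact_force"],1),"gap",round(s["finger_gap"],3),"gf",round(s["grasp_force"],1),"q7",round(s["q"][6],2))
print("shift now-axes cm",np.round(100*R.inv().apply(X-s["tool_pos"]),2),"in target axes",np.round(100*T.inv().apply(X-s["tool_pos"]),2),"turn",np.round((R.inv()*T).as_rotvec(degrees=True),2))
E
python3 -m handwheel '{"linear":[[5.3,-0.95,0],[5.3,-0.95,0],[5.3,-0.95,0],[5.3,-0.95,0],[5.3,-0.95,0],[5.3,-0.95,0],[5.3,-0.95,0],[5.3,-0.95,0],[5.3,-0.95,0],[5.3,-0.95,0],[5.3,-0.95,0],[5.3,-0.95,0],[5.3,-0.95,0],[5.3,-0.95,0],[0,0,0],[0,0,0]],"rot":[[0,0,-5],[0,0,-5],[0,0,-5],[0,0,-5],[0,0,-5],[0,0,-5],[0,0,-5],[0,0,-5],[0,0,-5],[0,0,-5],[0,0,-5],[0,0,-5],[0,0,-5],[0,0,-5],[0,0,0],[0,0,0]],"grip":[-1,-1,-1,-1,-1,-1,-1,-1,-1,-1,-1,-1,-1,-1,-1,-1]}'
python3 d.py .546 -.003 .12 90
```

```text
t: 2.65
tool_pos: [0.5477, 0.0107, 0.2314]
eef_rot: [0.712, 0.703, -0.0, 0.0]
contact_force: [-0.6, -0.9, 0.8]
finger_gap: 1.006
grasp_force: 0.0
t 2.65 pos [0.5477 0.0107 0.2314] F [-0.6 -0.9  0.8] gap 1.006 gf 0.0 q7 -0.23
shift now-axes cm [-1.36 -0.16 11.14] in target axes [-1.37 -0.17 11.14] turn [ 0.01  0.06 -0.73]
```

```bash
python3 -m handwheel '{"linear":[[-0.7,-0.1,3.5],[-0.7,-0.1,3.5],[0,0,3.5],[0,0,0],[0,0,0]],"rot":[[0,0,-0.7],[0,0,0],[0,0,0],[0,0,0],[0,0,0]],"grip":[-1,-1,-1,-1,-1]}'
python3 d.py .546 -.003 0.0 90
python3 - <<'E'
from h import *
for n in("side","top"):
    p=read_camera(n); im=np.array(p["pixels"])
    u,v=w2px(p,(.546,-.003,.02)).astype(int); print(n,u,v)
    for q,z in(("compass",.002),("stowage_box",0)):
        for d in landmark_of(p,q)[:2]: print(q,np.round(d["xy"],1),round(d["conf"],2),np.round(px2w(p,d["xy"],z),3))
    c=im[max(v-35,0):v+35,u-45:u+45].copy()
    cv2.imwrite(f"pics/c_{n}.png",cv2.resize(c,None,fx=4.4,fy=4.4,interpolation=2))
a=np.hstack([cv2.imread(f"pics/c_{n}.png") for n in("side","top")]);cv2.imwrite("pics/c1.png",a)
E
```

```text
t: 3.28
tool_pos: [0.5466, -0.0034, 0.1274]
eef_rot: [0.708, 0.707, 0.001, 0.001]
contact_force: [0.7, 0.9, 0.3]
finger_gap: 1.001
grasp_force: 0.0
t 3.27 pos [ 0.5466 -0.0034  0.1274] F [0.7 0.9 0.3] gap 1.001 gf 0.0 q7 -0.25
shift now-axes cm [ 0.04 -0.09 12.74] in target axes [ 0.04 -0.06 12.74] turn [ 0.11  0.01 -0.1 ]
side 261 178
compass [276.3 160. ] 0.61 [ 0.67  -0.034  0.002]
compass [259.6 180.7] 0.56 [0.549 0.005 0.002]
stowage_box [168.1 161.7] 0.77 [0.574 0.356 0.   ]
top 258 170
compass [261.2 170.8] 0.45 [ 0.547 -0.012  0.002]
compass [177.3 123.2] 0.21 [0.754 0.324 0.002]
stowage_box [172.9 170.6] 0.57 [0.558 0.341 0.   ]
```

View pics/c1.png

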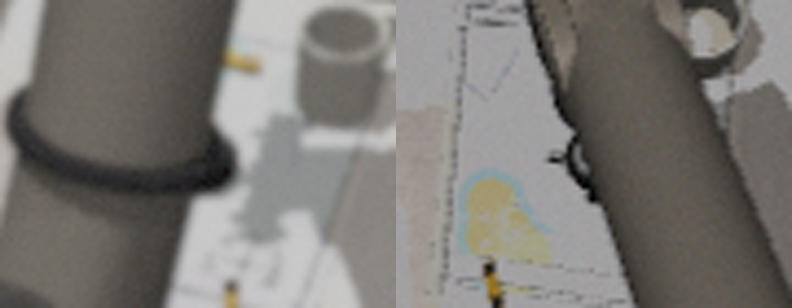

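Both views are blocked: the arm hides the compass in the side view, and only its left rim shows in the top view, at the right-hand crop's (580,165). I'll refine its position from the first top picture instead.

```bash
python3 - <<'E'
from h import *
p=read_camera("top"); im=cv2.imread("pics/top0.png")
s=.0005;xs=np.arange(.60,.49,-s);ys=np.arange(.06,-.06,-s)
uv=np.array([[w2px(p,(x,y,.02)) for y in ys] for x in xs],np.float32)
g=cv2.cvtColor(cv2.remap(im,uv[...,0],uv[...,1],cv2.INTER_LINEAR),6)
m=cv2.morphologyEx((g<95).astype(np.uint8),cv2.MORPH_OPEN,np.ones((11,11)))
c=max(cv2.findContours(m,0,1)[0],key=cv2.contourArea)
(u,v),r=cv2.minEnclosingCircle(c);e=cv2.fitEllipse(c)
print(.60-v*s,.06-u*s,r*s,(.60-e[0][1]*s,.06-e[0][0]*s),np.array(e[1])*s/2)
E
```

```text
0.5439999999999999 -6.250000000000006e-05 0.033655529022216794 (0.5445294036865234, -0.0017373542785644597) [0.03129267 0.03167228]
```

```bash
python3 -m handwheel '{"linear":[[0.1,-0.2,3],[0,0,3],[0,0,3],[0,0,2],[0,0,1],[0,0,0.7],[0,0,0],[0,0,0]],"rot":[[0,0,0],[0,0,0],[0,0,0],[0,0,0],[0,0,0],[0,0,0],[0,0,0],[0,0,0]],"grip":[-1,-1,-1,-1,-1,-1,-1,-1]}'
python3 d.py .545 -.002 0.0 90
```

```text
t: 4.62
tool_pos: [0.5442, -0.0015, -0.0]
eef_rot: [0.707, 0.707, 0.0, 0.001]
contact_force: [0.9, -0.4, 0.1]
finger_gap: 1.002
grasp_force: 0.0
t 4.62 pos [ 0.5442 -0.0015 -0.    ] F [ 0.9 -0.4  0.1] gap 1.002 gf 0.0 q7 -0.35
shift now-axes cm [-0.05  0.08 -0.  ] in target axes [-0.05  0.08 -0.  ] turn [ 0.08  0.01 -0.  ]
```

```bash
python3 -m handwheel '{"linear":[[0,0,0],[0,0,0],[0,0,0],[0,0,0],[0,0,0],[0,0,0]],"rot":[[0,0,0],[0,0,0],[0,0,0],[0,0,0],[0,0,0],[0,0,0]],"grip":[0.4,0.4,0.4,0.4,0.4,0.4]}' 25
python3 d.py .545 -.002 0.0 90
```

```text
t: 5.38
tool_pos: [0.5442, -0.0016, 0.0001]
eef_rot: [0.707, 0.707, 0.0, 0.001]
contact_force: [-0.7, 0.3, 6.3]
finger_gap: 0.688
grasp_force: 26.6
t 5.38 pos [ 5.442e-01 -1.600e-03  1.000e-04] F [-0.7  0.3  6.3] gap 0.688 gf 26.6 q7 -0.35
shift now-axes cm [-0.04  0.08  0.01] in target axes [-0.04  0.08  0.01] turn [ 0.08  0.02 -0.01]
```

```bash
python3 -m handwheel '{"linear":[[0,0,-0.5],[0,0,-1.5],[0,0,-3],[0,0,-4],[0,0,-4],[3,0,0],[5,0.5,0],[5,0.5,0],[5,0.5,0],[5,0.5,0],[5,0.5,0],[4,0.5,0],[2.4,0,0],[0,0,0],[0,0,0]],"rot":[[0,0,0],[0,0,0],[0,0,0],[0,0,0],[0,0,0],[0,0,0],[0,0,0],[0,0,0],[0,0,0],[0,0,0],[0,0,0],[0,0,0],[0,0,0],[0,0,0],[0,0,0]],"grip":[0.4,0.4,0.4,0.4,0.4,0.4,0.4,0.4,0.4,0.4,0.4,0.4,0.4,0.4,0.4]}' 30
python3 d.py .574 .342 0.012 90
python3 - <<'E'
from h import *
t,s=read_camera("top"),read_camera("side")
a=np.array(t["pixels"])[120:210,120:270];b=np.array(s["pixels"])[80:200,120:300]
cv2.imwrite("pics/b1.png",np.hstack([cv2.resize(a,(500,300),interpolation=2),cv2.resize(b,(300,200),interpolation=2).repeat(1,0) if 0 else cv2.resize(b,(300,300),interpolation=2)]))
E
```

```text
t: 7.25
tool_pos: [0.5741, 0.3398, 0.1291]
eef_rot: [0.708, 0.706, -0.001, 0.001]
contact_force: [0.3, -0.6, -0.9]
finger_gap: 0.688
grasp_force: 32.6
t 7.25 pos [0.5741 0.3398 0.1291] F [ 0.3 -0.6 -0.9] gap 0.688 gf 32.6 q7 -0.84
shift now-axes cm [ 2.600e-01 -1.000e-02  1.171e+01] in target axes [ 2.200e-01 -1.000e-02  1.171e+01] turn [-0.    0.15 -0.12]
```

View pics/b1.png

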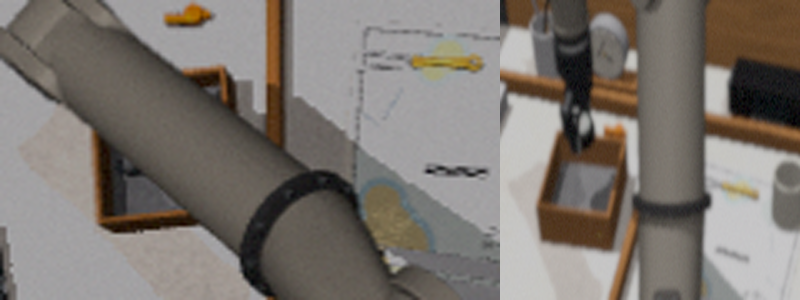

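The compass is held, with the gripper over the box in the side crop at (578,145). The box rim's far corners are at (554,133) and (627,140). The scale bar is now uncovered, at top-crop (455,171).

```bash
python3 - <<'E'
from h import *
s,p=read_camera("side"),read_camera("top")
for c in[(54,133),(127,140),(40,205),(103,215)]: print(np.round(px2w(s,(120+c[0]/1.667,80+c[1]/2.5),.072),3))
for q in("stowage_box","scale_bar"):
  for P in(s,p):
    for d in landmark_of(P,q)[:1]: print(q,np.round(d["xy"],1),round(d["conf"],2),np.round(px2w(P,d["xy"],.002),3))
im=np.array(p["pixels"]);k=.0005;xs=np.arange(.585,.515,-k);ys=np.arange(.07,-.06,-k)
uv=np.array([[w2px(p,(x,y,.002)) for y in ys] for x in xs],np.float32)
g=cv2.GaussianBlur(cv2.cvtColor(cv2.remap(im,uv[...,0],uv[...,1],cv2.INTER_LINEAR),6),(0,0),4)
m=(g<np.median(g)-25).astype(np.uint8);v,u=np.nonzero(m)
(r)=cv2.minAreaRect(np.c_[u,v].astype(np.float32));print(.585-r[0][1]*k,.07-r[0][0]*k,np.array(r[1])*k,r[2])
E
```

```text
[0.638 0.431 0.072]
[0.658 0.267 0.072]
[0.483 0.406 0.072]
[0.492 0.27  0.072]
stowage_box [169.8 162.6] 0.61 [0.569 0.348 0.002]
stowage_box [173.  167.5] 0.78 [0.57  0.34  0.002]
scale_bar [260. 182.] 0.58 [0.543 0.002 0.002]
scale_bar [255.  171.4] 0.77 [0.545 0.012 0.002]
0.5418289756774902 0.023075588226318368 [0.03757421 0.10642728] 69.21513366699219
```

```bash
python3 -m handwheel '{"linear":[[0.2,-0.3,2],[0,0,3],[0,0,3],[0,0,2],[0,0,0.8],[0,0,0.3],[0,0,0.2],[0,0,0.2],[0,0,0],[0,0,0]],"rot":[[0,0,0],[0,0,0],[0,0,0],[0,0,0],[0,0,0],[0,0,0],[0,0,0],[0,0,0],[0,0,0],[0,0,0]],"grip":[0.4,0.4,0.4,0.4,0.4,0.4,0.4,0.4,0.4,0.4]}' 30
python3 d.py .571 .342 0.012 90
```

```text
t: 8.9
tool_pos: [0.5707, 0.3445, 0.0146]
eef_rot: [0.707, 0.707, 0.0, 0.0]
contact_force: [0.3, 1.3, -1.1]
finger_gap: 0.691
grasp_force: 32.6
t 8.9 pos [0.5707 0.3445 0.0146] F [ 0.3  1.3 -1.1] gap 0.691 gf 32.6 q7 -0.91
shift now-axes cm [-0.25  0.03  0.26] in target axes [-0.25  0.03  0.26] turn [ 0.03 -0.01  0.  ]
```

```bash
python3 -m handwheel '{"linear":[[0,0,0.1],[0,0,0.1],[0,0,0.1],[0,0,0],[0,0,0]],"rot":[[0,0,0],[0,0,0],[0,0,0],[0,0,0],[0,0,0]],"grip":[0.4,0.4,0.4,0.4,0.4]}' 30
python3 d.py .571 .342 0.012 90
```

```text
t: 9.52
tool_pos: [0.5706, 0.3444, 0.0114]
eef_rot: [0.707, 0.707, -0.0, 0.0]
contact_force: [-0.8, -0.6, 1.3]
finger_gap: 0.688
grasp_force: 32.8
t 9.53 pos [0.5706 0.3444 0.0114] F [-0.8 -0.6  1.3] gap 0.688 gf 32.8 q7 -0.91
shift now-axes cm [-0.24  0.04 -0.06] in target axes [-0.24  0.04 -0.06] turn [0.01 0.01 0.  ]
```

```bash
python3 -m handwheel '{"linear":[[0,0,0.1],[0,0,0]],"rot":[[0,0,0],[0,0,0]],"grip":[0.4,0.4]}' 30
python3 -m handwheel '{"linear":[[0,0,0],[0,0,0],[0,0,0],[0,0,0],[0,0,0]],"rot":[[0,0,0],[0,0,0],[0,0,0],[0,0,0],[0,0,0]],"grip":[0.2,-0.2,-0.8,-0.8,-0.8]}'
```

```text
t: 9.78
tool_pos: [0.5706, 0.3444, 0.0105]
eef_rot: [0.707, 0.707, -0.0, 0.0]
contact_force: [-2.0, -1.0, 3.4]
finger_gap: 0.688
grasp_force: 33.0
t: 10.4
tool_pos: [0.5705, 0.3444, 0.01]
eef_rot: [0.707, 0.707, -0.0, -0.0]
contact_force: [0.0, -0.6, -0.8]
finger_gap: 0.901
grasp_force: 0.0
```

```bash
python3 -m handwheel '{"linear":[[0,0,-1],[0,0,-2],[0,0,-4],[0,0,-5],[0,0,-5],[-3,-1,-2],[-6,-1,0],[-6,0,0],[-6,0,0],[-6,0,0],[-6,0,0],[-6,0,0],[-6,0,0],[-3,0,0],[0,0,0]],"rot":[[0,0,0],[0,0,0],[0,0,0],[0,0,0],[0,0,0],[0,0,0],[0,0,0],[0,0,0],[0,0,0],[0,0,0],[0,0,0],[0,0,0],[0,0,0],[0,0,0],[0,0,0]],"grip":[-0.8,-0.8,-0.8,-0.8,-0.8,-0.8,-0.8,-0.8,-0.8,-0.8,-0.8,-0.8,-0.8,-0.8,-0.8]}'
python3 d.py .48 -.355 .12 3
python3 - <<'E'
from h import *
p,s=read_camera("top"),read_camera("side")
for q in("compass","scale_bar","reading_glass"):
  for P in(s,p):
    for d in landmark_of(P,q)[:2]: print(q,np.round(d["xy"],1),round(d["conf"],2),np.round(px2w(P,d["xy"],{"compass":.014,"scale_bar":.002}.get(q,0)),3))
im=np.array(p["pixels"])
def rect(x0,x1,y0,y1,z,k):
    xs=np.arange(x1,x0,-k);ys=np.arange(y1,y0,-k)
    uv=np.array([[w2px(p,(x,y,z)) for y in ys] for x in xs],np.float32)
    return cv2.remap(im,uv[...,0],uv[...,1],cv2.INTER_CUBIC)
cv2.imwrite("pics/r2.png",cv2.convertScaleAbs(rect(.38,.74,-.14,.45,.002,.0008),alpha=1.3))
E
```

```text
t: 12.28
tool_pos: [0.5505, -0.1389, 0.2017]
eef_rot: [0.709, 0.705, 0.0, 0.001]
contact_force: [1.3, -0.2, -0.2]
finger_gap: 0.899
grasp_force: 0.0
t 12.28 pos [ 0.5505 -0.1389  0.2017] F [ 1.3 -0.2 -0.2] gap 0.899 gf 0.0 q7 0.05
shift now-axes cm [-21.63  -6.94   8.19] in target axes [-8.17 21.21  8.17] turn [ 0.15  0.   86.68]
compass [169.  161.8] 0.76 [0.561 0.346 0.014]
compass [425.7 235.4] 0.65 [ 0.411 -0.575  0.014]
compass [171.4 166.8] 0.69 [0.57  0.344 0.014]
scale_bar [260.8 180.5] 0.67 [0.551 0.001 0.002]
scale_bar [257.  173.5] 0.74 [0.536 0.005 0.002]
scale_bar [170.5 167.6] 0.59 [0.57  0.35  0.002]
reading_glass [369.4 289.5] 0.78 [ 0.175 -0.405  0.   ]
reading_glass [362.8 190.9] 0.67 [ 0.582 -0.361  0.   ]
reading_glass [367.2 263.5] 0.86 [ 0.172 -0.412  0.   ]
reading_glass [348.4 166.2] 0.79 [ 0.557 -0.361  0.   ]
```

View pics/r2.png

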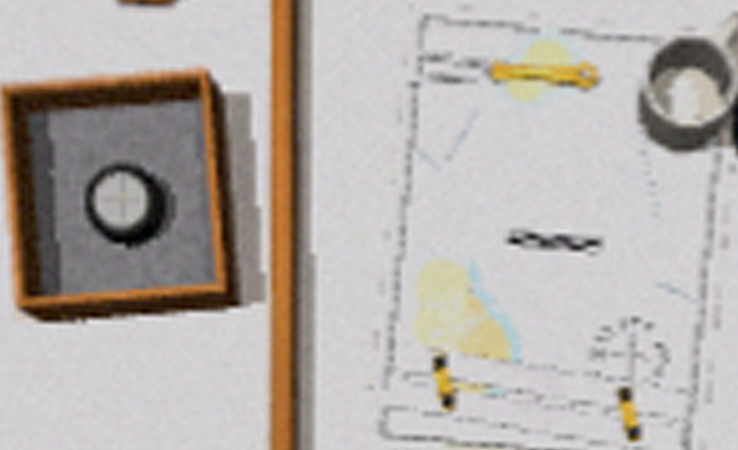

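The compass stands upright and clear of the walls, at (125,202) in this crop. The bar runs from (508,237) to (602,244), so its centre is (0.548, 0.006) with a chart yaw of about -5°. Next is the glass.

```bash
python3 -m handwheel '{"linear":[[0,0,0],[0,0,0],[0,0,0],[0,0,0],[0,0,0],[0,0,0],[0,0,0],[0,0,0],[0,0,0],[-2,4,0],[-2,5,0],[-2,6,0],[-1,4,0],[0,2.2,0],[0,0,3],[0,0,5],[0,0,2],[0,0,0],[0,0,0]],"rot":[[0,0,9.6],[0,0,9.6],[0,0,9.6],[0,0,9.6],[0,0,9.6],[0,0,9.6],[0,0,9.6],[0,0,9.6],[0,0,9.9],[0,0,0],[0,0,0],[0,0,0],[0,0,0],[0,0,0],[0,0,0],[0,0,0],[0,0,0],[0,0,0],[0,0,0]],"grip":[-0.3,-0.3,-0.3,-0.3,-0.3,-0.3,-0.3,-0.3,-0.3,-0.3,-0.3,-0.3,-0.3,-0.3,-0.3,-0.3,-0.3,-0.3,-0.3]}'
python3 d.py .481 -.3555 .003 3
python3 - <<'E'
from h import *
p,s=read_camera("top"),read_camera("side")
o=[]
for P in(p,s):
    u,v=w2px(P,(.52,-.353,.01)).astype(int);print(u,v, w2px(P,(.566,-.351,.01)),w2px(P,(.401,-.36,.01)))
    o.append(cv2.resize(np.array(P["pixels"])[v-40:v+40,u-50:u+50],(400,320),interpolation=2))
cv2.imwrite("pics/g1.png",np.hstack(o))
E
```

```text
t: 15.05
tool_pos: [0.4947, -0.3501, 0.1014]
eef_rot: [1.0, 0.03, 0.001, 0.0]
contact_force: [0.3, 0.3, -0.2]
finger_gap: 0.648
grasp_force: 0.0
t 15.05 pos [ 0.4947 -0.3501  0.1014] F [ 0.3  0.3 -0.2] gap 0.648 gf 0.0 q7 -0.99
shift now-axes cm [-1.42  0.45  9.84] in target axes [-1.4   0.47  9.84] turn [ 0.04 -0.11  0.39]
347 174 [346.35802395 163.60719743] [351.13067803 204.82472084]
359 201 [360.12189241 191.60950863] [359.84593748 227.67545509]
```

View pics/g1.png

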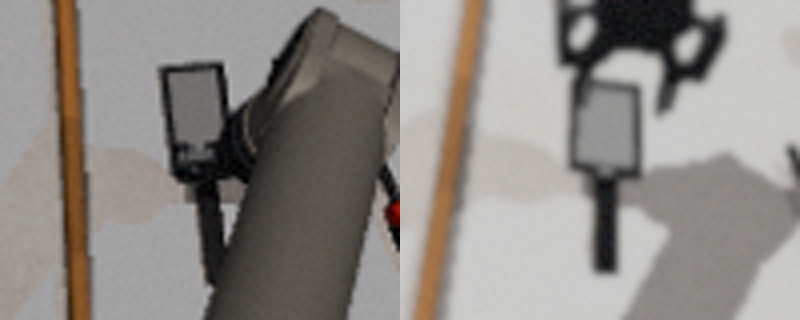

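In the side crop the glass is unobstructed: lens centre at (606,130), handle from (605,182) to (605,270). This agrees with my estimate to within 2 pixels. I'll descend onto the handle.

```bash
python3 -m handwheel '{"linear":[[-1.4,0.5,2],[0,0,3],[0,0,2.5],[0,0,1],[0,0,0.7],[0,0,0.4],[0,0,0],[0,0,0]],"rot":[[0,0,0.4],[0,0,0],[0,0,0],[0,0,0],[0,0,0],[0,0,0],[0,0,0],[0,0,0]],"grip":[-0.3,-0.3,-0.3,-0.3,-0.3,-0.3,-0.3,-0.3]}'
python3 d.py .481 -.3555 .003 3
```

```text
t: 16.15
tool_pos: [0.4798, -0.3566, 0.0049]
eef_rot: [1.0, 0.025, 0.0, 0.0]
contact_force: [-1.2, -0.3, -0.1]
finger_gap: 0.648
grasp_force: 0.0
t 16.15 pos [ 0.4798 -0.3566  0.0049] F [-1.2 -0.3 -0.1] gap 0.648 gf 0.0 q7 -0.99
shift now-axes cm [ 0.12 -0.1   0.19] in target axes [ 0.12 -0.1   0.19] turn [ 0.04 -0.05 -0.1 ]
```

```bash
python3 -m handwheel '{"linear":[[0,0,0.3],[0,0,0],[0,0,0],[0,0,0],[0,0,0],[0,0,0],[0,0,0],[0,0,0]],"rot":[[0,0,0],[0,0,0],[0,0,0],[0,0,0],[0,0,0],[0,0,0],[0,0,0],[0,0,0]],"grip":[0,0.3,0.8,0.8,0.8,0.8,0.8,0.8]}' 70
python3 d.py .481 -.3555 .003 3
```

```text
t: 17.15
tool_pos: [0.4795, -0.3564, 0.0016]
eef_rot: [1.0, 0.025, 0.0, 0.0]
contact_force: [-0.5, 0.8, 5.4]
finger_gap: 0.242
grasp_force: 71.0
t 17.15 pos [ 0.4795 -0.3564  0.0016] F [-0.5  0.8  5.4] gap 0.242 gf 71.0 q7 -0.99
shift now-axes cm [ 0.15 -0.08 -0.14] in target axes [ 0.15 -0.08 -0.14] turn [ 0.01 -0.01 -0.1 ]
```

```bash
python3 -m handwheel '{"linear":[[0,0,-0.5],[0,0,-1.5],[0,0,-3],[0,0,-4],[0,0,-4],[0,0,-2],[0,0,0],[0,0,0],[0,0,0],[0,0,0],[0,0,0],[0,0,0],[0,0,0],[0,0,0],[0,0,0],[0,0,0],[0,0,0]],"rot":[[0,0,0],[0,0,0],[0,0,0],[0,0,0],[0,0,0],[0,0,0],[0,0,-8.2],[0,0,-8.2],[0,0,-8.2],[0,0,-8.2],[0,0,-8.2],[0,0,-8.2],[0,0,-8.2],[0,0,-8.2],[0,0,-8.2],[0,0,-8.2],[0,0,0]],"grip":[0.8,0.8,0.8,0.8,0.8,0.8,0.8,0.8,0.8,0.8,0.8,0.8,0.8,0.8,0.8,0.8,0.8]}' 70
python3 d.py .5405 -.080 .151 85
python3 - <<'E'
from h import *
p,s=read_camera("top"),read_camera("side");st=read_state();R=Ro.from_quat(st["eef_rot"])
for P in(p,s):
    for d in landmark_of(P,"reading_glass")[:3]: 
        w=px2w(P,d["xy"],st["tool_pos"][2]-.0016); print(np.round(d["xy"],1),round(d["conf"],2),np.round(w,3),np.round(R.inv().apply(w-st["tool_pos"]),4))
E
```

```text
t: 19.27
tool_pos: [0.4792, -0.3565, 0.1519]
eef_rot: [0.739, 0.674, -0.0, 0.0]
contact_force: [0.3, 0.6, -1.1]
finger_gap: 0.234
grasp_force: 70.4
t 19.27 pos [ 0.4792 -0.3565  0.1519] F [ 0.3  0.6 -1.1] gap 0.234 gf 70.4 q7 0.35
shift now-axes cm [28.09  3.59  0.07] in target axes [28.08  3.69  0.09] turn [ 0.03  0.03 -0.21]
[332.9 179. ] 0.59 [ 0.48  -0.265  0.15 ] [ 0.0911 -0.0079  0.0015]
[253.7 169.2] 0.19 [0.522 0.017 0.15 ] [0.3758 0.0089 0.0014]
[342.6 174.4] 0.81 [ 0.491 -0.276  0.15 ] [0.0815 0.0038 0.0016]
[368.4 288.7] 0.69 [ 0.075 -0.379  0.15 ] [-0.0597 -0.4004  0.0015]
```

```bash
python3 -m handwheel '{"linear":[[2,0.3,0],[4,0.5,0],[5,0.7,0],[5,0.7,0],[5,0.7,0],[4,0.5,0],[2,0.2,0],[1.1,0,0],[0,0,0],[0,0,2],[0,0,3],[0,0,2],[0,0,0],[0,0,0]],"rot":[[0,0,-0.2],[0,0,0],[0,0,0],[0,0,0],[0,0,0],[0,0,0],[0,0,0],[0,0,0],[0,0,0],[0,0,0],[0,0,0],[0,0,0],[0,0,0],[0,0,0]],"grip":[0.8,0.8,0.8,0.8,0.8,0.8,0.8,0.8,0.8,0.8,0.8,0.8,0.8,0.8]}' 70
python3 d.py .5405 -.080 .0336 85
python3 - <<'E'
from h import *
p,s=read_camera("top"),read_camera("side")
o=[]
for P in(p,s):
    u,v=w2px(P,(.55,0,.05)).astype(int);print(u,v)
    o.append(cv2.resize(np.array(P["pixels"])[v-40:v+40,u-50:u+50],(400,320),interpolation=2))
cv2.imwrite("pics/f1.png",np.hstack(o))
E
```

```text
t: 21.22
tool_pos: [0.5399, -0.0803, 0.0821]
eef_rot: [0.737, 0.676, 0.0, 0.001]
contact_force: [-0.7, 1.0, -1.1]
finger_gap: 0.232
grasp_force: 70.3
t 21.23 pos [ 0.5399 -0.0803  0.0821] F [-0.7  1.  -1.1] gap 0.232 gf 70.3 q7 -0.21
shift now-axes cm [0.03 0.05 4.85] in target axes [0.03 0.06 4.85] turn [0.08 0.03 0.02]
258 167
261 171
```

View pics/f1.png

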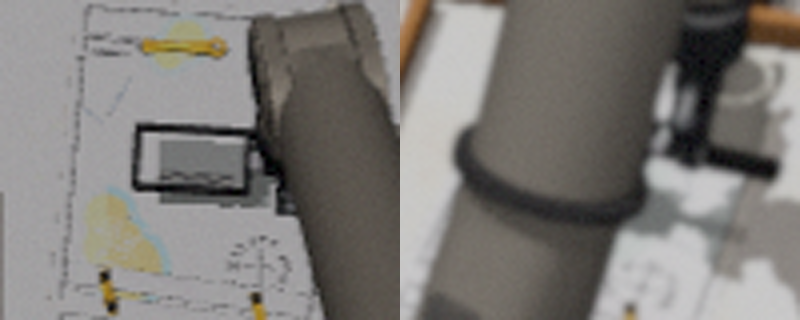

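In the top crop the frame spans (133,124) to (255,192), with the bar visible through the lens near (205,178). It is still high, so parallax shifts it. The side view shows the handle clear of the mug. I'll lower it.

```bash
python3 -m handwheel '{"linear":[[0,0.1,1],[0,0,1.5],[0,0,1.3],[0,0,0.6],[0,0,0.4],[0,0,0],[0,0,0],[0,0,0]],"rot":[[0,0,0],[0,0,0],[0,0,0],[0,0,0],[0,0,0],[0,0,0],[0,0,0],[0,0,0]],"grip":[0.8,0.8,0.8,0.8,0.8,0.8,0.8,0.8]}' 70
python3 d.py .5405 -.080 .0336 85
python3 - <<'E'
from h import *
p=read_camera("top");im=np.array(p["pixels"])
k=.0003;xs=np.arange(.62,.48,-k);ys=np.arange(.09,-.10,-k)
o=[]
for z in(.042,):
    uv=np.array([[w2px(p,(x,y,z)) for y in ys] for x in xs],np.float32)
    c=cv2.convertScaleAbs(cv2.remap(im,uv[...,0],uv[...,1],cv2.INTER_CUBIC),alpha=1.3)
# model: where frame top corners should be (z=.042) and bar ends (z=.002), drawn in the z=.042 map
def todraw(X):
    w=px2w(p,w2px(p,X),.042); return int((.09-w[1])/k),int((.62-w[0])/k)
a=np.radians(85);ex=np.array([np.cos(a),np.sin(a),0]);ey=np.array([-ex[1],ex[0],0])
f=lambda cx,cy,L,W,z:[todraw(np.array([cx,cy,z])+sx*L*ex+sy*W*ey) for sx,sy in((1,1),(1,-1),(-1,-1),(-1,1))]
cv2.polylines(c,[np.array(f(.548,.006,.056,.032,.042))],True,(0,0,255),1)
cv2.polylines(c,[np.array(f(.548,.006,.037,.005,.002))],True,(0,200,0),1)
cv2.imwrite("pics/f2.png",c)
E
```

```text
t: 22.32
tool_pos: [0.5407, -0.0795, 0.0337]
eef_rot: [0.737, 0.676, 0.0, 0.0]
contact_force: [0.6, -1.2, -2.4]
finger_gap: 0.235
grasp_force: 70.3
t 22.32 pos [ 0.5407 -0.0795  0.0337] F [ 0.6 -1.2 -2.4] gap 0.235 gf 70.3 q7 -0.25
shift now-axes cm [-0.05 -0.01  0.01] in target axes [-0.05 -0.01  0.01] turn [0.05 0.01 0.1 ]
```

View pics/f2.png

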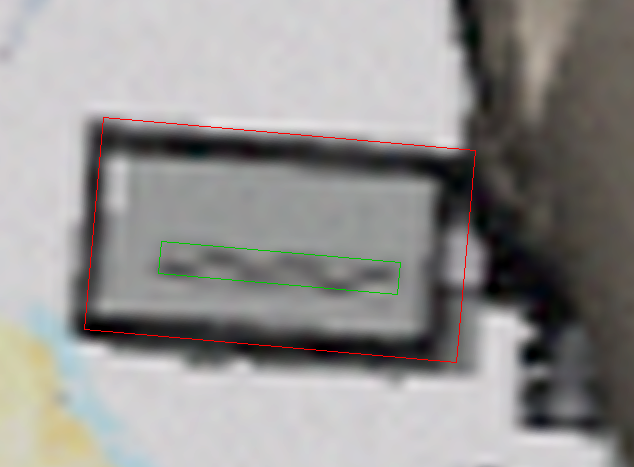

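The frame sits within about 2 mm of the red target outline: its lens opening is centred at (272,245) against the target's (280,240). The bar, at (157,265) to (398,278), is fully framed and parallel to the frame. I'll shift 2 mm back along the bar, let it settle and hand in.

```bash
python3 -m handwheel '{"linear":[[-0.2,0,0],[0,0,0],[0,0,0],[0,0,0],[0,0,0]],"rot":[[0,0,0],[0,0,0],[0,0,0],[0,0,0],[0,0,0]],"grip":[0.8,0.8,0.8,0.8,0.8]}' 70
python3 - <<'E'
from h import *
p=read_camera("top")
for q,z in(("compass",.014),("reading_glass",.032),("scale_bar",.002),("mug",.002),("dividers",.002)): 
    for d in landmark_of(p,q)[:2]: print(q,round(d["conf"],2),np.round(px2w(p,d["xy"],z),3))
s=read_state();print(np.abs(s["qd"]).max(),s["tool_pos"],s["grasp_force"])
print(finish_job())
E
```

```text
t: 23.0
tool_pos: [0.5402, -0.0815, 0.0333]
eef_rot: [0.737, 0.676, -0.0, 0.0]
contact_force: [-0.1, -0.7, -1.0]
finger_gap: 0.235
grasp_force: 70.3
compass 0.45 [0.578 0.349 0.014]
reading_glass 0.74 [ 0.172 -0.382  0.032]
reading_glass 0.68 [0.538 0.006 0.032]
scale_bar 0.96 [0.541 0.005 0.002]
scale_bar 0.33 [0.769 0.317 0.002]
mug 0.39 [ 0.662 -0.09   0.002]
dividers 0.55 [ 0.687 -0.01   0.002]
0.0016064499693711136 [ 0.54014819 -0.08145883  0.03329044] 70.33496618270874
the job is handed in; nothing more can be done
None
```

Job handed in at about 23 s: the compass stands upright in the stowage box, and the black reading glass is held still about 3 cm above the chart, centred over the scale bar; I didn't measure its tilt directly.

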